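# Set the labelling jig's side guide to a battery pack and lock its thumbscrew

### The job

Lay the black battery pack in the corner of the labelling jig, lengthwise along the dark side fence with one end against the end stop, and let go of it. Slide the blue side guide gently up until the pack is snug between guide and fence, without squeezing it, then turn the guide's knurled thumbscrew clockwise until it seats: stop when the resistance rises and it grips the rail firmly, do not over-tighten it. Leave the label roll and the tape measure where they are.

Things in the scene. Friction and masses are not known exactly. Their poses are not given: they have to be found in the camera images.
- jig: labelling jig fixed to the bench: aluminium plate 150 (x) x 220 (y) x 8 mm, top at z = 8. Origin: centre of its underside. Dark side fence along x at its +y side, face at y = +80, reaching from x = -50 to +60; dark end stop along y, face at x = +48, from y = +26 to the fence; both rise 10 mm above the plate. Keep fingers more than 21 mm above the bench to clear fence, stop and jaw.
- jig_corner (a point): inner corner of the nest, where the fence face meets the end-stop face, at plate-top height (48, 80, 8 mm in the jig's frame; same axes as the jig). The pack belongs at its -x, -y side; seated, the pack's centre lies 36 to 38 mm (x) and 19 mm (y) from it.
- rail: steel rail 28 mm wide, 5 mm high, running along the jig's y on the plate, with a scale beside it, ending clear of the pack; the side guide runs on it and the thumbscrew's hidden tip presses on it. Origin: centre of its underside.
- side_guide: sliding guide: blue carriage 50 x 48 mm, top 28 mm above the plate, on a dark jaw bar 88 mm long (x), 12 mm high. Moves only along the jig's y, +y closes; 2.5 N friction, stays where left. Starts 24 to 40 mm short of closed; can travel 10 mm past. Origin: under the screw axis, at plate-top height; jaw face 52 mm from it toward +y. Rigid enough to be pulled along by the screw head.
- jaw_face (a point): middle of the jaw's front face, which pushes the pack toward the fence; at y = +42 mm in the jig's frame when closed on the pack. More than 40 N of the jaw on the pack would be squeezing it.
- thumbscrew: knurled steel thumbscrew, upright in the guide: head 40 mm across, 18 mm high, its underside (origin, on the axis) 38 to 40.5 mm above the plate at first; red mark on top along its x. Clockwise from above tightens; it sinks 1.6 mm per rad. It turns freely (steady drag 0.2 N m) for 1.5 to 3 rad, never the same, then its foot meets the rail and the torque climbs. It stays where it is left.
- knob_grip (a point): on the screw's axis, 10 mm above the underside of its head: where to grip it (any side, 40 mm across). Past first contact with the rail the clamping force grows slowly, then 58 N per rad, and the torque by about 0.1 N m per rad: firm from 25 N (0.6 rad past contact), over-tightened above 110 N (2 rad past contact).
- battery_pack: loose black battery pack with gold contacts at one end, 76 (x) x 38 (y) x 22 mm, about 0.18 kg. Origin: centre of its underside. Either end may face the stop.
- label_roll: loose white roll of blank labels on end, 82 mm across, 40 mm high, left of the jig: leave it. Origin: centre of its underside.
- tape_measure: loose yellow pocket tape measure, 42 x 76 x 67 mm, near the front edge: leave it. Origin: centre of its underside.
Not all that is in view belongs to the job. Leave any white look-alike of the battery_pack alone.

How it is judged:
By the outcome, as a careful person would: the job done as asked, in the order asked, and still so for the second after the job is handed in, with the robot touching nothing.
It also fails if it takes over 67 s, if anything falls off the work surface, if the arm or the gripper's body presses on something with over 40 N, if the wrist force passes 120 N, or if a joint passes its speed limit or range.

### The arm

A 6-joint arm with a two-finger parallel gripper is mounted at the origin on a cart in front of the work surface, level with it; the furniture and walls round the work are solid. World frame = base frame: x ahead of the robot, y to its left, z up, the work surface at z = 0. Lengths are in m, angles in rad, forces in N, time in s.
With the tool pointing down it reaches from about 0.3 to 0.825 m from the base axis. Payload 5.4 kg.
Tool frame: the origin (TCP) lies on the centre line of the jaws, within the pads' length; the fingertips stand 14 mm ahead of it and the grasp point (between the pads) lies 5 mm behind it; z points along the fingers, y is the line along which they close (so a half turn about z gives the same grasp; the last joint's range is limited). The gripper opens to 92 mm and grips with 3 to 60 N. Pads are 20 mm wide; open, the fingers measure 128 mm over their backs; the gripper's body (75 mm by 189 mm) begins 69 mm behind the grasp point.
Start: joints at [1.048, 0.158, 1.597, -0, 1.386, -0.21], TCP at [0.177, 0.547, 0.229] pointing down, gripper open.
Joint ranges: [-2.91, 2.91], [-0.94, 2.29], [0.18, 2.7], [-1.29, 4.43], [0.17, 2.64], [-3, 3]. Speed limits (rad/s): [2.57, 2.57, 3.14, 3.14, 3.14, 3.14].

### API

Orientations are given as a unit quaternion [w, x, y, z].
In Python, from station import manip gives the robot as it stands.
- The arm moves only by the tool play_rows, never from a script. Its argument "moves" is a list of rows, each an object of numbers: "dx", "dy", "dz": the shift along the world's x, y, z in units of 0.8 m (1.0 is 0.8 m); "wx", "wy", "wz": the turn, a rotation vector about the world's x, y, z in units of 0.5 rad (1.0 is 0.5 rad); "grip": the opening, from -1 (shut) to 1 (fully open). A call has 1 to 12 rows; each row is the pose to reach, as a shift and turn from the pose commanded when the call began; what a row does not reach only later rows make up. A row lasts 1/8 s, in which the tool goes at most 62.5 mm and 10.7 degrees, less where a joint would pass 70% of its speed; a pose out of reach is approached as far as the arm can. A call with a number of a shift or a turn outside -1 to 1 is refused whole. A call with a gripper value outside its range is refused whole. The fingers move at their own pace and stop on an object; "grip_force" is the grip in N (left out, the last holds). Time passes only in rows, so rows that repeat a pose let the fingers close. It gives the time, the measured TCP pose, the force, the opening and the grip force at its end, in the units of the state.
- manip.read_state(): the state, without advancing time (a new reading comes with each control period).
- manip.read_camera(name): name is "scene" or "top"; returns the picture (400x640x3 uint8, red, green, blue); there is no depth.
- manip.camera_params(name): a dict with "camera_matrix" (3x3 intrinsics, pixels), "origin" and "attitude" of the camera in the world. Camera axes: x right, y down, z forward; pixel columns grow to the right and rows downward; lengths in m; the calibration is good to about 2 mm. A picture is of the moment at which its call begins. camera_params takes no time and is no camera call.
- manip.sign_off(): hands the job in; it is judged then, once.
The state is a dict: "t": time; "joints": joint angles; "qd": joint speeds; "joint_torque": joint torques, N m; "tcp_pos": TCP position; "ee_rot": TCP orientation; "force": force on the tool from outside, world axes, zero at the start; "torque": the same for the moment, N m; "grip_width": finger opening in m; "finger_force": force on a finger pad.
Only numpy, scipy, OpenCV 4.12 (cv2) and the standard library are available. Lean on these libraries where they do the work, as an engineer would, in place of code of your own. Each camera call takes 0.05 s, during which the arm holds its last target. There are 200 camera calls.

## Working session

There is one attempt and no reset: what is moved stays moved. The work goes in short steps, Python scripts to look and compute and a tool call to move; the robot and the scene stay as the last step left them, time stands still between calls to the robot, and variables do not carry over. Pictures are saved under pics/ and viewed, at most 10 in all, crops included, and the job is handed in when it is done.

Besides the shell and the picture viewer there is one more tool, called as name([rows], argument=value, ...), one row to a line, values as JSON. play_rows: Moves the arm, as the interface text tells. Its arguments: {"type":"object","properties":{"moves":{"type":"array"},"grip_force":{"type":"number"}},"required":["moves"]}

```bash
mkdir -p pics; ls; python3 - <<'E'
from station import manip
import cv2,numpy as np
for n in("scene","top"):
    im=manip.read_camera(n); cv2.imwrite(f"pics/{n}0.png",im[:,:,::-1]); p=manip.camera_params(n); print(n,{k:np.round(v,4).tolist() for k,v in p.items()})
s=manip.read_state(); print(s)
E
```

```text
pics
scene {'camera_matrix': [[400.3673, 0.0, 311.0354], [0.0, 400.3673, 198.1128], [0.0, 0.0, 1.0]], 'origin': [-0.4387, -0.4754, 0.5537], 'attitude': [-0.4552, 0.7163, -0.4474, 0.2819]}
top {'camera_matrix': [[380.8009, 0.0, 323.1229], [0.0, 380.8009, 200.0414], [0.0, 0.0, 1.0]], 'origin': [0.4195, -0.0161, 1.0798], 'attitude': [0.0206, -0.7029, 0.7102, -0.0316]}
{'t': 0.1, 'joints': array([ 1.04790872e+00,  1.58998675e-01,  1.59807681e+00, -5.55481206e-06,
        1.38617524e+00, -2.10085978e-01]), 'qd': array([ 0.00100068, -0.00174237, -0.00185291, -0.00043482,  0.00284992,
        0.00063183]), 'joint_torque': array([ 1.92534962e-04, -3.86501741e+01, -3.22961497e+01,  7.02086161e-02,
        3.40049551e-02, -8.87143142e-05]), 'tcp_pos': array([0.1766882 , 0.54662862, 0.22772501]), 'ee_rot': array([-2.94526049e-04,  1.55763410e-01,  9.87794044e-01, -7.74958690e-04]), 'force': array([ 0.16387357, -1.15061604,  0.43422076]), 'torque': array([-0.01157778,  0.01128564,  0.02584746]), 'finger_force': 0.0, 'grip_width': 0.09198788654785178}
```

View pics/scene0.png

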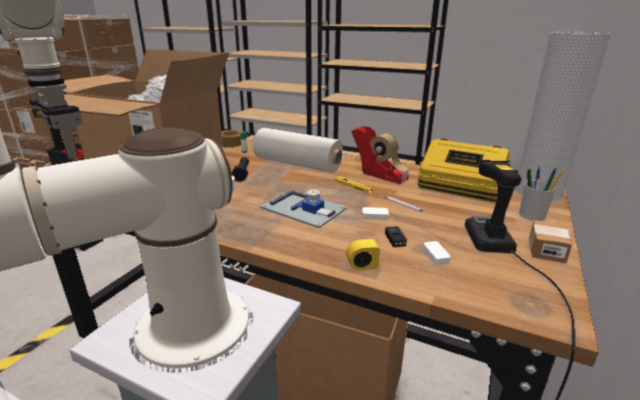

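View pics/top0.png

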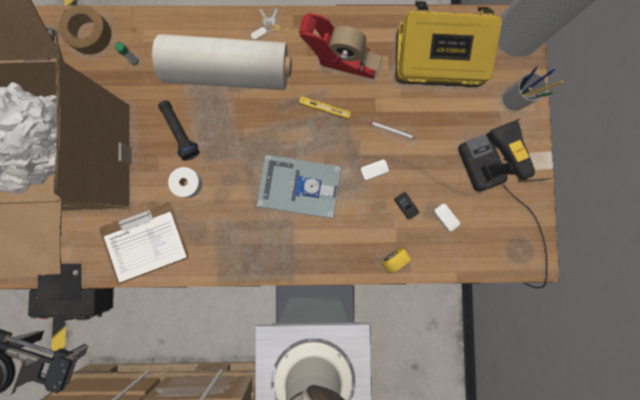

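```bash
cat > h.py <<'E'
import numpy as np,cv2
from scipy.spatial.transform import Rotation as R
from station import manip
def cam(n):
    p=manip.camera_params(n); q=np.array(p["attitude"]); return np.array(p["camera_matrix"]),np.array(p["origin"]),R.from_quat(q[[1,2,3,0]]).as_matrix()
def ray(n,uv):
    K,o,A=cam(n); d=A@np.linalg.inv(K)@np.array([uv[0],uv[1],1.]); return o,d/np.linalg.norm(d)
def plane(n,uv,z):
    o,d=ray(n,uv); return o+d*(z-o[2])/d[2]
def proj(n,X):
    K,o,A=cam(n); c=K@(A.T@(np.array(X)-o)); return c[:2]/c[2]
def tri(ua,ub):
    (o1,d1),(o2,d2)=ray("top",ua),ray("scene",ub)
    t=np.linalg.lstsq(np.c_[d1,-d2],o2-o1,rcond=None)[0]; a=o1+t[0]*d1;b=o2+t[1]*d2
    return (a+b)/2,np.linalg.norm(a-b)
E
python3 - <<'E'
from h import *
t=cv2.imread("pics/top0.png");s=cv2.imread("pics/scene0.png")
a=cv2.resize(t[145:235,250:470],None,fx=3.6,fy=3.6,interpolation=cv2.INTER_CUBIC)
b=cv2.resize(s[180:270,250:470],None,fx=3.6,fy=3.6,interpolation=cv2.INTER_CUBIC)[:270]
cv2.imwrite("pics/c0.png",np.vstack([a[:300],b]))
for u in [(299,186),(406,205),(263,156),(340,163)]: print(u,plane("top",u,.008).round(3))
E
```

```text
(299, 186) [0.539 0.035 0.008]
(406, 205) [ 0.482 -0.268  0.008]
(263, 156) [0.626 0.136 0.008]
(340, 163) [ 0.604 -0.082  0.008]
```

View pics/c0.png

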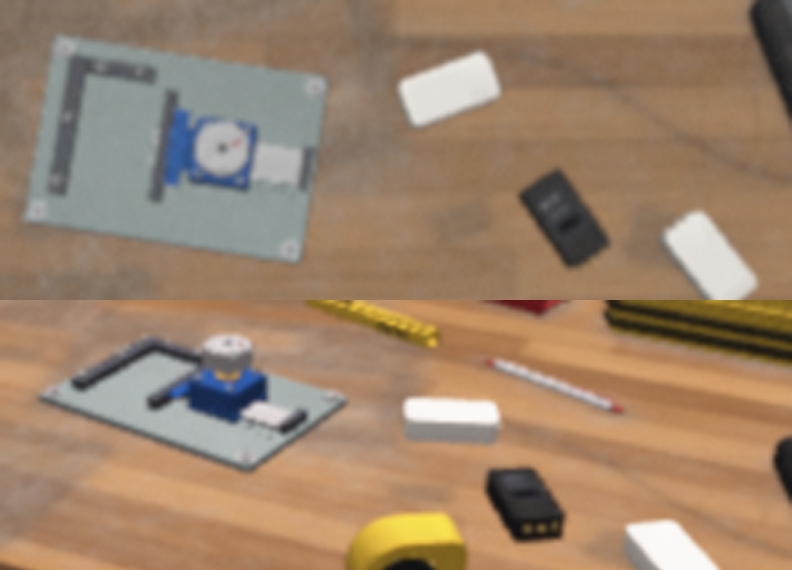

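The job's pack is the black box at top px (406,205) / scene px (388,238). It is the only black one and it has gold contacts. The white boxes at top (375,169) and (447,217) are look-alikes. The jig plate spans top px (257..341,155..217), with the fence at left and the stop at top.

```bash
cat > m.py <<'E'
from h import *
def big(m,roi):
    k=np.zeros_like(m);x0,y0,x1,y1=roi;k[y0:y1,x0:x1]=m[y0:y1,x0:x1]
    c=max(cv2.findContours(k,0,cv2.CHAIN_APPROX_NONE)[0],key=cv2.contourArea); return c
def cen(c): M=cv2.moments(c); return np.array([M['m10'],M['m01']])/M['m00']
UP=4
def mask(im,f):
    h=cv2.cvtColor(cv2.resize(im,None,fx=UP,fy=UP,interpolation=cv2.INTER_CUBIC),cv2.COLOR_BGR2HSV).astype(int)
    return (f(h[...,0],h[...,1],h[...,2])*255).astype(np.uint8)
def px(u): return (np.array(u,float)+.5)/UP-.5
def roi(*r): return [UP*a for a in r]
E
python3 - <<'E'
from m import *
t=cv2.imread("pics/top0.png");s=cv2.imread("pics/scene0.png")
for p in [(270,210),(300,215),(320,170),(285,180)]: print("plate hsv",cv2.cvtColor(t,cv2.COLOR_BGR2HSV)[p[1],p[0]], end=' ')
print("wood",cv2.cvtColor(t,cv2.COLOR_BGR2HSV)[225,300])
# plate
pl=cv2.morphologyEx(mask(t,lambda h,S,v:(h>60)|(S<50)),cv2.MORPH_CLOSE,np.ones((9,9)))
c=big(pl,roi(250,148,350,224)); r=cv2.minAreaRect(c); b=px(cv2.boxPoints(r)); print("plate box",b.round(1).tolist())
P=np.array([plane("top",u,.008) for u in b]); print(P[:,:2].round(4).tolist(),"centre",P.mean(0).round(4),[np.linalg.norm(P[i]-P[i-1]).round(4) for i in range(4)])
# pack
dk=lambda h,S,v:v<75
c=big(mask(t,dk),roi(385,185,425,225)); r=cv2.minAreaRect(c); b=px(cv2.boxPoints(r)); print("pack box",b.round(1).tolist())
P=np.array([plane("top",u,.011) for u in b]); print(P[:,:2].round(4).tolist(),"centre",P.mean(0).round(4),[np.linalg.norm(P[i]-P[i-1]).round(4) for i in range(4)])
ut=px(r[0]); c2=big(mask(s,dk),roi(375,220,415,255)); us=px(cen(c2)); print("pack tri",tri(ut,us), us)
# knob
gr=lambda h,S,v:(S<60)&(v>120)
for n,im,ro in(("top",t,(300,174,322,198)),("scene",s,(303,188,323,202))):
    c=big(mask(im,gr),roi(*ro)); print(n,"knob",px(cen(c)),cv2.minEnclosingCircle(c)[1]/UP, (np.array(cv2.boundingRect(c))/UP).tolist())
E
```

```text
plate hsv [ 14  73 140] plate hsv [ 14  87 153] plate hsv [ 85  19 151] plate hsv [ 85  18 154] wood [ 14  98 154]
plate box [[254.9, 206.5], [263.8, 152.8], [344.2, 166.0], [335.4, 219.8]]
[[0.4825, 0.1588], [0.6351, 0.134], [0.5951, -0.0943], [0.4428, -0.067]] centre [0.5389 0.0329 0.008 ] [np.float64(0.2293), np.float64(0.1546), np.float64(0.2318), np.float64(0.1547)]
pack box [[393.6, 199.0], [404.4, 191.5], [418.8, 212.0], [408.0, 219.5]]
[[0.4994, -0.2323], [0.5206, -0.2635], [0.4622, -0.3025], [0.4412, -0.2713]] centre [ 0.4808 -0.2674  0.011 ] [np.float64(0.0701), np.float64(0.0377), np.float64(0.0702), np.float64(0.0376)]
pack tri (array([ 0.48135569, -0.26921449,  0.00763362]), np.float64(0.0021337463499544393)) [395.2127701  236.54721727]
top knob [312.81019309 183.25261503] 16.102237701416016 [300.0, 174.0, 22.0, 24.0]
scene knob [312.76104326 192.74867845] 10.563079833984375 [303.0, 189.5, 20.0, 11.0]
```

play_rows([
  {"dx": 0.19,"dy": -0.51,"wz": 0.9,"grip": 0.4},
  {"dx": 0.19,"dy": -0.51,"wz": 0.9,"grip": 0.4},
  {"dx": 0.19,"dy": -0.51,"wz": 0.9,"grip": 0.4},
  {"dx": 0.19,"dy": -0.51,"wz": 0.9,"grip": 0.4},
  {"dx": 0.19,"dy": -0.51,"wz": 0.9,"grip": 0.4},
  {"dx": 0.19,"dy": -0.51,"wz": 0.9,"grip": 0.4},
  {"dx": 0.19,"dy": -0.51,"wz": 0.9,"grip": 0.4},
  {"dx": 0.19,"dy": -0.51,"wz": 0.9,"grip": 0.4},
  {"dx": 0.19,"dy": -0.51,"wz": 0.9,"grip": 0.4},
], grip_force=25)

```text
validation failed for argument at $.mo...
```

play_rows([
  {"dx": 0.19,"dy": -0.5,"dz": -0.05,"wz": 0.9,"grip": 0.4},
  {"dx": 0.19,"dy": -0.5,"dz": -0.05,"wz": 0.9,"grip": 0.4},
  {"dx": 0.19,"dy": -0.5,"dz": -0.05,"wz": 0.9,"grip": 0.4},
  {"dx": 0.19,"dy": -0.5,"dz": -0.05,"wz": 0.9,"grip": 0.4},
  {"dx": 0.19,"dy": -0.5,"dz": -0.05,"wz": 0.9,"grip": 0.4},
  {"dx": 0.19,"dy": -0.5,"dz": -0.05,"wz": 0.9,"grip": 0.4},
  {"dx": 0.19,"dy": -0.5,"dz": -0.05,"wz": 0.9,"grip": 0.4},
  {"dx": 0.19,"dy": -0.5,"dz": -0.05,"wz": 0.9,"grip": 0.4},
  {"dx": 0.19,"dy": -0.5,"dz": -0.05,"wz": 0.9,"grip": 0.4},
  {"dx": 0.19,"dy": -0.5,"dz": -0.05,"wz": 0.9,"grip": 0.4},
])

```text
validation failed for argument at $.mo...
```

```bash
cat > fit.py <<'E'
from m import *
import sys
t=cv2.imread("pics/top0.png");s=cv2.imread("pics/scene0.png")
# plate: all greenish-grey (low saturation) pixels
c=big(cv2.morphologyEx(mask(t,lambda h,S,v:(S<45)),cv2.MORPH_CLOSE,np.ones((9,9))),roi(252,150,346,222)); r=cv2.minAreaRect(c); b=px(cv2.boxPoints(r))
P=np.array([plane("top",u,.008) for u in b]); print("plate",P[:,:2].round(4).tolist(),"centre",P.mean(0).round(4),[np.linalg.norm(P[i]-P[i-1]).round(4) for i in range(4)])
v=mask(t,lambda h,S,v:v<95)
cs=cv2.findContours(v[150*UP:215*UP,258*UP:345*UP],0,cv2.CHAIN_APPROX_NONE)[0]
for c in cs:
    if cv2.contourArea(c)>60*UP: 
        b=px(cv2.boxPoints(cv2.minAreaRect(c))+np.array([258,150])*UP); print("dark",cv2.contourArea(c)/16,b.round(1).tolist())
for n,im,ro in(("top",t,(290,165,335,205)),("scene",s,(290,180,335,225))):
    c=big(mask(im,lambda h,S,v:(h>100)&(h<130)&(S>110)),roi(*ro)); print(n,"blue",px(cen(c)),px(cv2.boxPoints(cv2.minAreaRect(c))).round(1).tolist())
g=[cv2.resize(x,None,fx=8,fy=8,interpolation=cv2.INTER_CUBIC) for x in (t[150:222,252:348][:,:96],s[185:235,255:351])]
cv2.imwrite("pics/c1.png",np.vstack(g)[:,:,:] if 0 else cv2.resize(np.vstack(g),None,fx=.6,fy=.6))
E
python3 fit.py; python3 -c "
from h import *
s=manip.read_state();print(s['t'],s['tcp_pos'],s['ee_rot'],s['joints'],s['force'])"
```

```text
plate [[0.4827, 0.1579], [0.6345, 0.1335], [0.5961, -0.0882], [0.4446, -0.0614]] centre [0.5394 0.0354 0.008 ] [np.float64(0.2226), np.float64(0.1538), np.float64(0.225), np.float64(0.1538)]
dark 23.84375 [[268.7, 170.8], [270.3, 160.8], [275.5, 161.7], [273.9, 171.7]]
top blue [299.51456055 185.77014968] [[295.2, 195.2], [297.1, 175.1], [305.6, 175.9], [303.7, 196.0]]
scene blue [311.02397278 205.52972625] [[296.1, 199.1], [323.1, 199.1], [323.1, 212.9], [296.1, 212.9]]
0.1 [0.1766882  0.54662862 0.22772501] [-2.94526049e-04  1.55763410e-01  9.87794044e-01 -7.74958690e-04] [ 1.04790872e+00  1.58998675e-01  1.59807681e+00 -5.55481206e-06
  1.38617524e+00 -2.10085978e-01] [ 0.16387357 -1.15061604  0.43422076]
```

View pics/c1.png

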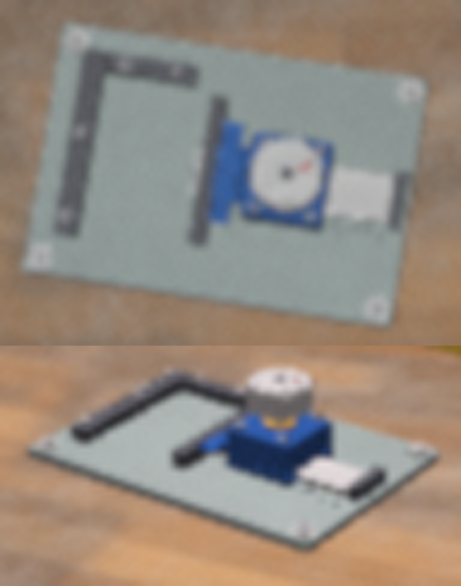

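play_rows([
  {"dx": 0.19,"dy": -0.51,"dz": 0.0,"wx": 0.0,"wy": 0.0,"wz": 0.9,"grip": 0.4},
  {"dx": 0.19,"dy": -0.51,"dz": 0.0,"wx": 0.0,"wy": 0.0,"wz": 0.9,"grip": 0.4},
  {"dx": 0.19,"dy": -0.51,"dz": 0.0,"wx": 0.0,"wy": 0.0,"wz": 0.9,"grip": 0.4},
  {"dx": 0.19,"dy": -0.51,"dz": 0.0,"wx": 0.0,"wy": 0.0,"wz": 0.9,"grip": 0.4},
  {"dx": 0.19,"dy": -0.51,"dz": 0.0,"wx": 0.0,"wy": 0.0,"wz": 0.9,"grip": 0.4},
  {"dx": 0.19,"dy": -0.51,"dz": 0.0,"wx": 0.0,"wy": 0.0,"wz": 0.9,"grip": 0.4},
  {"dx": 0.19,"dy": -0.51,"dz": 0.0,"wx": 0.0,"wy": 0.0,"wz": 0.9,"grip": 0.4},
  {"dx": 0.19,"dy": -0.51,"dz": 0.0,"wx": 0.0,"wy": 0.0,"wz": 0.9,"grip": 0.4},
], grip_force=25)

```text
t: 1.1
tcp_pos: [0.3301, 0.1356, 0.2285]
ee_rot: [0.0, -0.064, 0.998, -0.0]
force: [0.7, 0.8, -0.5]
grip_width: 0.0643
finger_force: 0.0
```

```bash
python3 - <<'E'
from m import *
s=cv2.imread("pics/scene0.png")
t=np.deg2rad(-9.8);c,q=np.cos(t),np.sin(t)
J=lambda x,y,z:np.array([.5394+c*x-q*y,.0354+q*x+c*y,z])
print("pred corner top/scene", proj("top",J(.048,.08,.008)),proj("scene",J(.048,.08,.008)), J(.048,.08,.008))
print("pred plate corner near fence",proj("top",J(.075,.11,.008)), proj("scene",J(-.075,-.11,.008)))
# knob top face: pixel centre by hand from crop (287,172) and scene (281,378)
kt=px((0,0))+0; ut=np.array([287,172])/4.8+[252,150]; us=np.array([281,(379-345.6)])/4.8+[255,185]
X,e=tri(ut,us); print("knob top",X,e,"jig",np.array([[c,q],[-q,c]])@(X[:2]-J(0,0,0)[:2]))
# plate corners tri: image (428,80)/(435,457)
for a,b in(((428,80),(437,457)),((388,325),(308,549)),((22,272),(28,451))):
    print("plate corner",tri(np.array(a)/4.8+[252,150],np.array([b[0],b[1]-345.6])/4.8+[255,185]))
# pack top-face corners, dark bbox
E
```

```text
pred corner top/scene [273.65328502 164.81065869] [291.97092874 193.99769477] [0.60031634 0.10606258 0.008     ]
pred plate corner near fence [264.83622577 153.83090861] [317.96184614 225.47762501]
knob top [ 0.53361121 -0.00331663  0.06398389] 0.002236621933960688 jig [ 0.00088562 -0.03913698]
plate corner (array([ 0.59456762, -0.08596505,  0.00060775]), np.float64(8.251726620321226e-05))
plate corner (array([ 0.44937683, -0.06138156,  0.00082732]), np.float64(0.002503317568270639))
plate corner (array([0.4830382 , 0.15340321, 0.00322583]), np.float64(0.0034106052457247927))
```

play_rows([
  {"dx": 0.19,"dy": -0.505,"dz": 0.0,"wx": 0.0,"wy": 0.0,"wz": 0.92,"grip": 0.4},
  {"dx": 0.19,"dy": -0.505,"dz": 0.0,"wx": 0.0,"wy": 0.0,"wz": 0.92,"grip": 0.4},
  {"dx": 0.19,"dy": -0.505,"dz": 0.0,"wx": 0.0,"wy": 0.0,"wz": 0.92,"grip": 0.4},
  {"dx": 0.19,"dy": -0.505,"dz": -0.135,"wx": 0.0,"wy": 0.0,"wz": 0.92,"grip": 0.4},
  {"dx": 0.19,"dy": -0.505,"dz": -0.135,"wx": 0.0,"wy": 0.0,"wz": 0.92,"grip": 0.4},
  {"dx": 0.19,"dy": -0.505,"dz": -0.135,"wx": 0.0,"wy": 0.0,"wz": 0.92,"grip": 0.4},
  {"dx": 0.19,"dy": -0.505,"dz": -0.135,"wx": 0.0,"wy": 0.0,"wz": 0.92,"grip": 0.4},
  {"dx": 0.19,"dy": -0.505,"dz": -0.135,"wx": 0.0,"wy": 0.0,"wz": 0.92,"grip": 0.4},
  {"dx": 0.19,"dy": -0.505,"dz": -0.135,"wx": 0.0,"wy": 0.0,"wz": 0.92,"grip": 0.4},
  {"dx": 0.19,"dy": -0.505,"dz": -0.135,"wx": 0.0,"wy": 0.0,"wz": 0.92,"grip": 0.4},
])

```text
t: 2.35
tcp_pos: [0.4812, -0.2631, 0.1204]
ee_rot: [-0.0, -0.295, 0.956, 0.001]
force: [-0.2, 0.2, 0.2]
grip_width: 0.0643
finger_force: 0.0
```

```bash
python3 - <<'E'
from h import *
s=manip.read_state();print(s['t'],s['tcp_pos'],s['ee_rot'],s['joints'].round(2)); q=s['ee_rot']; print(np.rad2deg(2*np.arctan2(q[2],q[1]))-90)
im=manip.read_camera("scene")[:,:,::-1]; cv2.imwrite("pics/s1.png",cv2.resize(im[150:290,290:490],None,fx=4,fy=4,interpolation=cv2.INTER_CUBIC))
E
```

```text
2.35 [ 0.48121359 -0.26314952  0.1203784 ] [-1.36137192e-04 -2.94854016e-01  9.55542056e-01  6.85677945e-04] [-0.72  0.2   1.77  0.    1.17 -2.89]
124.29757612466892
```

View pics/s1.png

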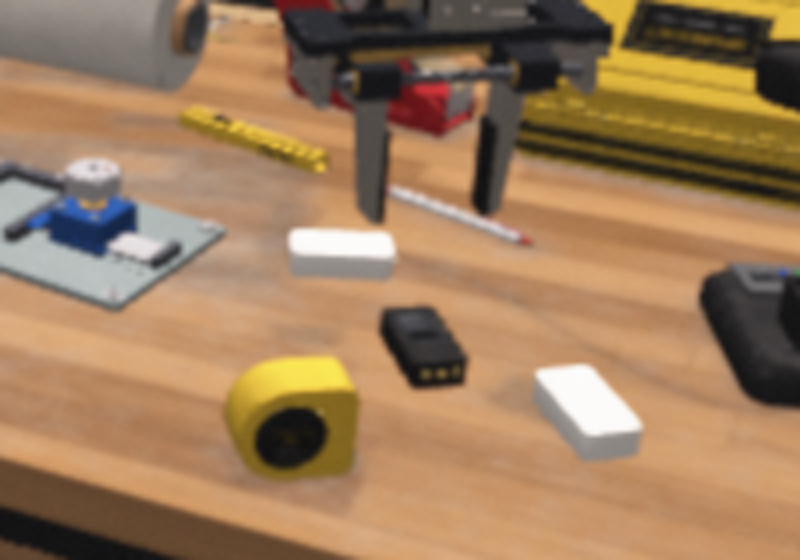

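The gripper is centred over the black pack, at crop px (425,345). The gold contacts face the camera. Descending to grasp it.

play_rows([
  {"dx": -0.002,"dy": -0.006,"dz": -0.06,"wx": 0.0,"wy": 0.0,"wz": -0.02,"grip": 0.4},
  {"dx": -0.002,"dy": -0.006,"dz": -0.1,"wx": 0.0,"wy": 0.0,"wz": -0.02,"grip": 0.4},
  {"dx": -0.002,"dy": -0.006,"dz": -0.116,"wx": 0.0,"wy": 0.0,"wz": -0.02,"grip": 0.4},
  {"dx": -0.002,"dy": -0.006,"dz": -0.116,"wx": 0.0,"wy": 0.0,"wz": -0.02,"grip": 0.4},
  {"dx": -0.002,"dy": -0.006,"dz": -0.116,"wx": 0.0,"wy": 0.0,"wz": -0.02,"grip": -0.3},
  {"dx": -0.002,"dy": -0.006,"dz": -0.116,"wx": 0.0,"wy": 0.0,"wz": -0.02,"grip": -0.3},
  {"dx": -0.002,"dy": -0.006,"dz": -0.116,"wx": 0.0,"wy": 0.0,"wz": -0.02,"grip": -0.3},
  {"dx": -0.002,"dy": -0.006,"dz": -0.116,"wx": 0.0,"wy": 0.0,"wz": -0.02,"grip": -0.3},
], grip_force=25)

```text
t: 3.4
tcp_pos: [0.4797, -0.2699, 0.0286]
ee_rot: [0.0, -0.289, 0.957, -0.0]
force: [-0.4, 3.4, 6.3]
grip_width: 0.0375
finger_force: 25.0
```

play_rows([
  {"dx": 0.0,"dy": 0.0,"dz": 0.03,"wx": 0.0,"wy": 0.0,"wz": 0.0,"grip": -0.3},
  {"dx": 0.0,"dy": 0.0,"dz": 0.09,"wx": 0.0,"wy": 0.0,"wz": 0.0,"grip": -0.3},
  {"dx": 0.02,"dy": 0.06,"dz": 0.135,"wx": 0.0,"wy": 0.0,"wz": -0.2,"grip": -0.3},
  {"dx": 0.03,"dy": 0.13,"dz": 0.135,"wx": 0.0,"wy": 0.0,"wz": -0.5,"grip": -0.3},
  {"dx": 0.05,"dy": 0.2,"dz": 0.135,"wx": 0.0,"wy": 0.0,"wz": -0.8,"grip": -0.3},
  {"dx": 0.06,"dy": 0.27,"dz": 0.135,"wx": 0.0,"wy": 0.0,"wz": -0.8,"grip": -0.3},
  {"dx": 0.08,"dy": 0.34,"dz": 0.135,"wx": 0.0,"wy": 0.0,"wz": -0.8,"grip": -0.3},
  {"dx": 0.093,"dy": 0.4,"dz": 0.135,"wx": 0.0,"wy": 0.0,"wz": -0.8,"grip": -0.3},
  {"dx": 0.093,"dy": 0.452,"dz": 0.135,"wx": 0.0,"wy": 0.0,"wz": -0.8,"grip": -0.3},
  {"dx": 0.093,"dy": 0.452,"dz": 0.135,"wx": 0.0,"wy": 0.0,"wz": -0.8,"grip": -0.3},
])

```text
t: 4.65
tcp_pos: [0.5529, 0.0944, 0.135]
ee_rot: [-0.001, -0.095, 0.995, 0.0]
force: [-0.5, -0.2, -2.9]
grip_width: 0.0374
finger_force: 25.0
```

play_rows([
  {"dx": 0.0,"dy": 0.0,"dz": 0.0,"wx": 0.0,"wy": 0.0,"wz": -0.35,"grip": -0.3},
  {"dx": 0.0,"dy": 0.0,"dz": -0.02,"wx": 0.0,"wy": 0.0,"wz": -0.7,"grip": -0.3},
  {"dx": 0.0,"dy": 0.0,"dz": -0.06,"wx": 0.0,"wy": 0.0,"wz": -0.7,"grip": -0.3},
  {"dx": 0.0,"dy": 0.0,"dz": -0.06,"wx": 0.0,"wy": 0.0,"wz": -0.7,"grip": -0.3},
  {"dx": 0.0,"dy": 0.0,"dz": -0.06,"wx": 0.0,"wy": 0.0,"wz": -0.7,"grip": -0.3},
  {"dx": 0.0,"dy": 0.0,"dz": -0.06,"wx": 0.0,"wy": 0.0,"wz": -0.7,"grip": -0.3},
])

```text
t: 5.4
tcp_pos: [0.5549, 0.0916, 0.0893]
ee_rot: [0.001, 0.081, 0.997, -0.0]
force: [-1.0, 0.3, -2.5]
grip_width: 0.0376
finger_force: 25.0
```

```bash
python3 - <<'E'
from h import *
s=manip.read_state();print(s['t'],s['tcp_pos'],s['force'],s['grip_width']); q=s['ee_rot']; print(np.rad2deg(2*np.arctan2(q[2],q[1]))-90)
im=manip.read_camera("scene")[:,:,::-1];t=manip.read_camera("top")[:,:,::-1]
cv2.imwrite("pics/s2.png",np.vstack([cv2.resize(im[140:240,240:360],None,fx=3.2,fy=3.2,interpolation=cv2.INTER_CUBIC),cv2.resize(t[150:222,240:360],None,fx=3.2,fy=3.2,interpolation=cv2.INTER_CUBIC)]))
E
```

```text
5.4 [0.55488801 0.09155681 0.08933831] [-1.01336969  0.32477173 -2.45161819] 0.03760662244305221
80.66076829068223
```

View pics/s2.png

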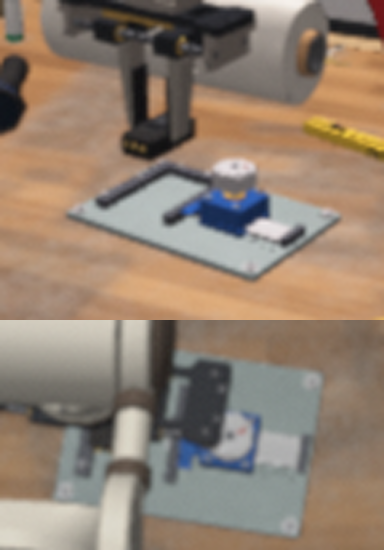

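play_rows([
  {"dx": 0.0,"dy": 0.0,"dz": -0.04,"wx": 0.0,"wy": 0.0,"wz": -0.01,"grip": -0.3},
  {"dx": 0.0,"dy": 0.0,"dz": -0.06,"wx": 0.0,"wy": 0.0,"wz": -0.01,"grip": -0.3},
  {"dx": 0.0,"dy": 0.0,"dz": -0.063,"wx": 0.0,"wy": 0.0,"wz": -0.01,"grip": -0.3},
  {"dx": 0.0,"dy": 0.0,"dz": -0.063,"wx": 0.0,"wy": 0.0,"wz": -0.01,"grip": -0.3},
])

```text
t: 6.0
tcp_pos: [0.5542, 0.0919, 0.0379]
ee_rot: [0.0, 0.084, 0.996, 0.0]
force: [-0.1, 0.7, -1.9]
grip_width: 0.0377
finger_force: 25.0
```

play_rows([
  {"dx": 0.002,"dy": 0.0,"dz": 0.0,"wx": 0.0,"wy": 0.0,"wz": 0.0,"grip": -0.3},
  {"dx": 0.004,"dy": -0.001,"dz": 0.0,"wx": 0.0,"wy": 0.0,"wz": 0.0,"grip": -0.3},
  {"dx": 0.004,"dy": -0.001,"dz": 0.0,"wx": 0.0,"wy": 0.0,"wz": 0.0,"grip": -0.3},
])

```text
t: 6.38
tcp_pos: [0.5573, 0.091, 0.0377]
ee_rot: [0.0, 0.084, 0.996, 0.0]
force: [-0.5, 0.3, -2.1]
grip_width: 0.0371
finger_force: 25.0
```

play_rows([
  {"dx": 0.0015,"dy": 0.0,"dz": 0.0,"wx": 0.0,"wy": 0.0,"wz": 0.0,"grip": -0.3},
  {"dx": 0.0015,"dy": 0.0,"dz": 0.0,"wx": 0.0,"wy": 0.0,"wz": 0.0,"grip": -0.3},
])

```text
t: 6.62
tcp_pos: [0.5581, 0.0911, 0.0374]
ee_rot: [-0.0, 0.084, 0.996, -0.0]
force: [-0.5, -0.4, -2.2]
grip_width: 0.0376
finger_force: 25.0
```

play_rows([
  {"dx": 0.0015,"dy": 0.0,"dz": 0.0,"wx": 0.0,"wy": 0.0,"wz": 0.0,"grip": -0.3},
  {"dx": 0.0015,"dy": 0.0,"dz": 0.0,"wx": 0.0,"wy": 0.0,"wz": 0.0,"grip": -0.3},
])

```text
t: 6.88
tcp_pos: [0.5582, 0.0912, 0.0369]
ee_rot: [-0.001, 0.084, 0.996, -0.0]
force: [-5.3, -0.0, 0.7]
grip_width: 0.0375
finger_force: 25.0
```

play_rows([
  {"dx": 0.0015,"dy": 0.0,"dz": 0.0,"wx": 0.0,"wy": 0.0,"wz": 0.0,"grip": -0.3},
  {"dx": 0.0015,"dy": 0.0,"dz": 0.0,"wx": 0.0,"wy": 0.0,"wz": 0.0,"grip": -0.3},
])

```text
t: 7.12
tcp_pos: [0.5582, 0.0912, 0.0367]
ee_rot: [-0.003, 0.084, 0.996, -0.0]
force: [-8.5, -0.9, 2.6]
grip_width: 0.0376
finger_force: 25.0
```

play_rows([
  {"dx": 0.0,"dy": 0.0018,"dz": 0.0,"wx": 0.0,"wy": 0.0,"wz": 0.0,"grip": -0.3},
  {"dx": 0.0,"dy": 0.0018,"dz": 0.0,"wx": 0.0,"wy": 0.0,"wz": 0.0,"grip": -0.3},
])

```text
t: 7.38
tcp_pos: [0.5583, 0.0916, 0.0367]
ee_rot: [-0.003, 0.084, 0.996, -0.001]
force: [-8.9, -4.2, 3.0]
grip_width: 0.0379
finger_force: 25.0
```

play_rows([
  {"dx": 0.0,"dy": 0.0015,"dz": 0.0,"wx": 0.0,"wy": 0.0,"wz": 0.0,"grip": -0.3},
  {"dx": 0.0,"dy": 0.0015,"dz": 0.0,"wx": 0.0,"wy": 0.0,"wz": 0.0,"grip": -0.3},
])

```text
t: 7.62
tcp_pos: [0.5584, 0.0925, 0.0367]
ee_rot: [-0.003, 0.084, 0.996, -0.001]
force: [-8.6, -5.3, 2.2]
grip_width: 0.0377
finger_force: 25.0
```

play_rows([
  {"dx": 0.0,"dy": 0.0012,"dz": 0.0,"wx": 0.0,"wy": 0.0,"wz": 0.0,"grip": -0.3},
  {"dx": 0.0,"dy": 0.0012,"dz": 0.0,"wx": 0.0,"wy": 0.0,"wz": 0.0,"grip": -0.3},
])

```text
t: 7.88
tcp_pos: [0.5586, 0.0935, 0.0368]
ee_rot: [-0.002, 0.084, 0.996, -0.001]
force: [-7.2, -4.5, 1.6]
grip_width: 0.0375
finger_force: 25.0
```

play_rows([
  {"dx": 0.0,"dy": 0.0012,"dz": 0.0,"wx": 0.0,"wy": 0.0,"wz": 0.0,"grip": -0.3},
  {"dx": 0.0,"dy": 0.0012,"dz": 0.0,"wx": 0.0,"wy": 0.0,"wz": 0.0,"grip": -0.3},
])

```text
t: 8.12
tcp_pos: [0.5587, 0.0937, 0.0368]
ee_rot: [-0.002, 0.083, 0.997, -0.002]
force: [-8.2, -7.9, 1.8]
grip_width: 0.0377
finger_force: 25.0
```

play_rows([
  {"dx": 0.0,"dy": 0.0012,"dz": 0.0,"wx": 0.0,"wy": 0.0,"wz": 0.0,"grip": -0.3},
  {"dx": 0.0,"dy": 0.0012,"dz": 0.0,"wx": 0.0,"wy": 0.0,"wz": 0.0,"grip": -0.3},
])

```text
t: 8.38
tcp_pos: [0.5587, 0.0938, 0.0368]
ee_rot: [-0.002, 0.083, 0.997, -0.003]
force: [-8.2, -10.6, 1.7]
grip_width: 0.0378
finger_force: 25.0
```

play_rows([
  {"dx": -0.003,"dy": -0.004,"dz": 0.0,"wx": 0.0,"wy": 0.0,"wz": 0.0,"grip": -0.3},
  {"dx": -0.003,"dy": -0.004,"dz": 0.0,"wx": 0.0,"wy": 0.0,"wz": 0.0,"grip": 0.17},
  {"dx": -0.003,"dy": -0.004,"dz": 0.0,"wx": 0.0,"wy": 0.0,"wz": 0.0,"grip": 0.17},
  {"dx": -0.003,"dy": -0.004,"dz": 0.0,"wx": 0.0,"wy": 0.0,"wz": 0.0,"grip": 0.17},
])

```text
t: 8.88
tcp_pos: [0.5588, 0.0936, 0.0379]
ee_rot: [0.001, 0.084, 0.996, 0.0]
force: [0.6, -0.4, -0.1]
grip_width: 0.0535
finger_force: 0.0
```

play_rows([
  {"dx": 0.0,"dy": 0.0,"dz": 0.05,"wx": 0.0,"wy": 0.0,"wz": 0.0,"grip": 0.17},
  {"dx": -0.03,"dy": -0.06,"dz": 0.11,"wx": 0.0,"wy": 0.0,"wz": 0.4,"grip": 0.4},
  {"dx": -0.032,"dy": -0.1,"dz": 0.11,"wx": 0.0,"wy": 0.0,"wz": 0.8,"grip": 0.5},
  {"dx": -0.032,"dy": -0.118,"dz": 0.11,"wx": 0.0,"wy": 0.0,"wz": 1.0,"grip": 0.5},
  {"dx": -0.032,"dy": -0.118,"dz": 0.11,"wx": 0.0,"wy": 0.0,"wz": 1.0,"grip": 0.5},
  {"dx": -0.032,"dy": -0.118,"dz": 0.11,"wx": 0.0,"wy": 0.0,"wz": 1.0,"grip": 0.5},
])

```text
t: 9.62
tcp_pos: [0.5325, -0.0003, 0.1252]
ee_rot: [-0.0, -0.165, 0.986, 0.0]
force: [0.1, 0.8, -0.1]
grip_width: 0.069
finger_force: 0.0
```

```bash
python3 - <<'E'
from h import *
s=manip.read_state();print(s['t'],s['tcp_pos'],s['force'],s['grip_width'],s['joints'].round(2)); q=s['ee_rot']; print(np.rad2deg(2*np.arctan2(q[2],q[1]))-90)
im=manip.read_camera("scene")[:,:,::-1];t=manip.read_camera("top")[:,:,::-1];cv2.imwrite("pics/s3full.png",im)
cv2.imwrite("pics/s3.png",np.vstack([cv2.resize(im[150:240,245:355],None,fx=4,fy=4,interpolation=cv2.INTER_CUBIC),cv2.resize(t[162:216,240:350],None,fx=4,fy=4,interpolation=cv2.INTER_CUBIC)]))
E
```

```text
9.625 [ 5.32509831e-01 -3.47551138e-04  1.25216734e-01] [ 0.1305423   0.78591612 -0.12407291] 0.06903914192350138 [-0.23  0.15  1.82  0.    1.17 -2.13]
108.93853719695707
```

View pics/s3.png

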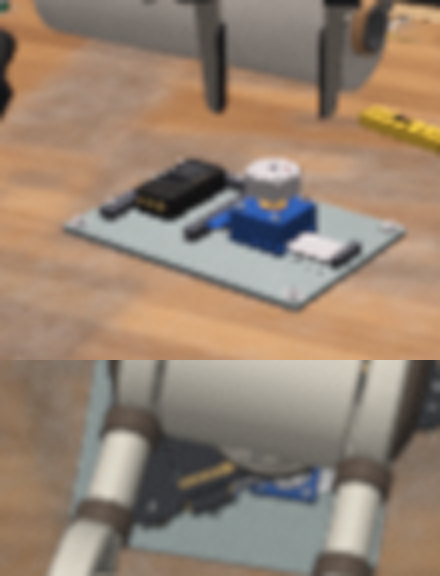

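The pack lies in the nest at crop px (180,190), against fence and stop. Next is the knob, at scene crop px (272,180).

play_rows([
  {"dx": 0.001,"dy": -0.004,"dz": -0.05,"wx": 0.0,"wy": 0.0,"wz": 0.0,"grip": 0.5},
  {"dx": 0.001,"dy": -0.004,"dz": -0.086,"wx": 0.0,"wy": 0.0,"wz": 0.0,"grip": 0.5},
  {"dx": 0.001,"dy": -0.004,"dz": -0.086,"wx": 0.0,"wy": 0.0,"wz": 0.0,"grip": 0.5},
  {"dx": 0.001,"dy": -0.004,"dz": -0.086,"wx": 0.0,"wy": 0.0,"wz": 0.0,"grip": -0.3},
  {"dx": 0.001,"dy": -0.004,"dz": -0.086,"wx": 0.0,"wy": 0.0,"wz": 0.0,"grip": -0.3},
  {"dx": 0.001,"dy": -0.004,"dz": -0.086,"wx": 0.0,"wy": 0.0,"wz": 0.0,"grip": -0.3},
  {"dx": 0.001,"dy": -0.004,"dz": -0.086,"wx": 0.0,"wy": 0.0,"wz": 0.0,"grip": -0.3},
  {"dx": 0.001,"dy": -0.004,"dz": -0.086,"wx": 0.0,"wy": 0.0,"wz": 0.0,"grip": -0.3},
], grip_force=30)

```text
t: 10.72
tcp_pos: [0.5334, -0.0038, 0.0575]
ee_rot: [0.0, -0.165, 0.986, 0.0]
force: [-3.2, 3.5, 6.1]
grip_width: 0.0394
finger_force: 30.0
```

```bash
cat > st.py <<'E'
from h import *
s=manip.read_state(); q=s['ee_rot']; c,k=np.cos(-.171),np.sin(-.171); d=s['tcp_pos'][:2]-[.5394,.0354]; f=s['force']
print(s['t'],s['tcp_pos'].round(4),"F",f.round(1),"T",s['torque'].round(3),"w",round(s['grip_width'],4),"j6",s['joints'][5].round(3),"yaw",(np.rad2deg(2*np.arctan2(q[2],q[1]))-90).round(2),"jig xy",(c*d[0]+k*d[1]).round(4),(-k*d[0]+c*d[1]).round(4),"Fjig",(c*f[0]+k*f[1]).round(1),(-k*f[0]+c*f[1]).round(1))
E
python3 st.py
```

```text
10.725 [ 0.5334 -0.0038  0.0575] F [-3.2  3.5  6.1] T [0.645 0.617 0.036] w 0.0394 j6 -2.138 yaw 109.03 jig xy 0.0007 -0.0396 Fjig -3.7 3.0
```

play_rows([
  {"dx": 0.001,"dy": 0.005,"dz": 0.0,"wx": 0.0,"wy": 0.0,"wz": 0.0,"grip": -0.3},
  {"dx": 0.002,"dy": 0.01,"dz": 0.0,"wx": 0.0,"wy": 0.0,"wz": 0.0,"grip": -0.3},
  {"dx": 0.003,"dy": 0.015,"dz": 0.0,"wx": 0.0,"wy": 0.0,"wz": 0.0,"grip": -0.3},
  {"dx": 0.0035,"dy": 0.02,"dz": 0.0,"wx": 0.0,"wy": 0.0,"wz": 0.0,"grip": -0.3},
  {"dx": 0.0045,"dy": 0.025,"dz": 0.0,"wx": 0.0,"wy": 0.0,"wz": 0.0,"grip": -0.3},
  {"dx": 0.005,"dy": 0.03,"dz": 0.0,"wx": 0.0,"wy": 0.0,"wz": 0.0,"grip": -0.3},
  {"dx": 0.005,"dy": 0.03,"dz": 0.0,"wx": 0.0,"wy": 0.0,"wz": 0.0,"grip": -0.3},
])

```text
t: 11.6
tcp_pos: [0.5373, 0.0196, 0.0575]
ee_rot: [-0.0, -0.166, 0.986, -0.0]
force: [-3.9, -0.3, 5.5]
grip_width: 0.0388
finger_force: 30.0
```

```bash
python3 st.py
```

```text
11.6 [0.5373 0.0196 0.0575] F [-3.9 -0.3  5.5] T [ 0.087  0.74  -0.018] w 0.0388 j6 -2.091 yaw 109.06 jig xy 0.0006 -0.0159 Fjig -3.8 -0.9
```

play_rows([
  {"dx": 0.0005,"dy": 0.0025,"dz": 0.0,"wx": 0.0,"wy": 0.0,"wz": 0.0,"grip": -0.3},
  {"dx": 0.0005,"dy": 0.0025,"dz": 0.0,"wx": 0.0,"wy": 0.0,"wz": 0.0,"grip": -0.3},
])

```text
t: 11.85
tcp_pos: [0.5376, 0.0213, 0.0575]
ee_rot: [-0.0, -0.166, 0.986, -0.0]
force: [-4.2, -0.9, 6.8]
grip_width: 0.0387
finger_force: 30.0
```

play_rows([
  {"dx": 0.0002,"dy": 0.0012,"dz": 0.0,"wx": 0.0,"wy": 0.0,"wz": 0.0,"grip": -0.3},
  {"dx": 0.0002,"dy": 0.0012,"dz": 0.0,"wx": 0.0,"wy": 0.0,"wz": 0.0,"grip": -0.3},
])

```text
t: 12.1
tcp_pos: [0.5377, 0.0221, 0.0575]
ee_rot: [-0.0, -0.166, 0.986, -0.001]
force: [-4.5, -1.6, 6.7]
grip_width: 0.0391
finger_force: 30.0
```

play_rows([
  {"dx": 0.0002,"dy": 0.0012,"dz": 0.0,"wx": 0.0,"wy": 0.0,"wz": 0.0,"grip": -0.3},
  {"dx": 0.0002,"dy": 0.0012,"dz": 0.0,"wx": 0.0,"wy": 0.0,"wz": 0.0,"grip": -0.3},
])

```text
t: 12.35
tcp_pos: [0.5379, 0.0231, 0.0575]
ee_rot: [-0.0, -0.166, 0.986, -0.001]
force: [-5.3, -0.7, 6.7]
grip_width: 0.0395
finger_force: 30.0
```

```bash
python3 st.py
```

```text
12.35 [0.5379 0.0231 0.0575] F [-5.3 -0.7  6.7] T [-0.118  0.828  0.016] w 0.0395 j6 -2.083 yaw 109.06 jig xy 0.0006 -0.0124 Fjig -5.1 -1.6
```

play_rows([
  {"dx": 0.0002,"dy": 0.0012,"dz": 0.0,"wx": 0.0,"wy": 0.0,"wz": 0.0,"grip": -0.3},
  {"dx": 0.0002,"dy": 0.0012,"dz": 0.0,"wx": 0.0,"wy": 0.0,"wz": 0.0,"grip": -0.3},
])

```text
t: 12.6
tcp_pos: [0.5381, 0.0241, 0.0575]
ee_rot: [-0.0, -0.166, 0.986, -0.001]
force: [-4.9, -1.4, 6.8]
grip_width: 0.0393
finger_force: 30.0
```

play_rows([
  {"dx": 0.0002,"dy": 0.0012,"dz": 0.0,"wx": 0.0,"wy": 0.0,"wz": 0.0,"grip": -0.3},
  {"dx": 0.0002,"dy": 0.0012,"dz": 0.0,"wx": 0.0,"wy": 0.0,"wz": 0.0,"grip": -0.3},
])

```text
t: 12.85
tcp_pos: [0.5382, 0.0249, 0.0575]
ee_rot: [-0.001, -0.166, 0.986, -0.001]
force: [-4.8, -1.8, 5.9]
grip_width: 0.0394
finger_force: 30.0
```

play_rows([
  {"dx": 0.0002,"dy": 0.001,"dz": 0.0,"wx": 0.0,"wy": 0.0,"wz": 0.0,"grip": -0.3},
  {"dx": 0.0002,"dy": 0.001,"dz": 0.0,"wx": 0.0,"wy": 0.0,"wz": 0.0,"grip": -0.3},
])

```text
t: 13.1
tcp_pos: [0.5383, 0.0253, 0.0575]
ee_rot: [-0.001, -0.166, 0.986, -0.001]
force: [-4.8, -2.8, 6.9]
grip_width: 0.0392
finger_force: 30.0
```

```bash
python3 st.py
```

```text
13.1 [0.5383 0.0253 0.0575] F [-4.8 -2.8  6.9] T [-0.443  0.908  0.075] w 0.0392 j6 -2.078 yaw 109.07 jig xy 0.0006 -0.0101 Fjig -4.2 -3.5
```

play_rows([
  {"dx": 0.0002,"dy": 0.001,"dz": 0.0,"wx": 0.0,"wy": 0.0,"wz": 0.0,"grip": -0.3},
  {"dx": 0.0002,"dy": 0.001,"dz": 0.0,"wx": 0.0,"wy": 0.0,"wz": 0.0,"grip": -0.3},
])

```text
t: 13.35
tcp_pos: [0.5383, 0.0257, 0.0575]
ee_rot: [-0.001, -0.166, 0.986, -0.001]
force: [-5.7, -5.1, 6.9]
grip_width: 0.0393
finger_force: 30.0
```

play_rows([
  {"dx": 0.0002,"dy": 0.001,"dz": 0.0,"wx": 0.0,"wy": 0.0,"wz": 0.0,"grip": -0.3},
  {"dx": 0.0002,"dy": 0.001,"dz": 0.0,"wx": 0.0,"wy": 0.0,"wz": 0.0,"grip": -0.3},
])

```text
t: 13.6
tcp_pos: [0.5384, 0.0258, 0.0575]
ee_rot: [-0.001, -0.166, 0.986, -0.002]
force: [-6.8, -8.4, 7.6]
grip_width: 0.0392
finger_force: 30.0
```

```bash
python3 st.py
```

```text
13.6 [0.5384 0.0258 0.0575] F [-6.8 -8.4  7.6] T [-1.268  1.165 -0.029] w 0.0392 j6 -2.075 yaw 109.08 jig xy 0.0006 -0.0096 Fjig -5.2 -9.4
```

play_rows([
  {"dx": 0.0,"dy": 0.0,"dz": -0.0003,"wx": 0.0,"wy": 0.0,"wz": -0.25,"grip": -0.3},
  {"dx": 0.0,"dy": 0.0,"dz": -0.0005,"wx": 0.0,"wy": 0.0,"wz": -0.5,"grip": -0.3},
  {"dx": 0.0,"dy": 0.0,"dz": -0.0008,"wx": 0.0,"wy": 0.0,"wz": -0.75,"grip": -0.3},
  {"dx": 0.0,"dy": 0.0,"dz": -0.001,"wx": 0.0,"wy": 0.0,"wz": -1.0,"grip": -0.3},
  {"dx": 0.0,"dy": 0.0,"dz": -0.001,"wx": 0.0,"wy": 0.0,"wz": -1.0,"grip": -0.3},
], grip_force=45)

```text
t: 14.22
tcp_pos: [0.5384, 0.0253, 0.0567]
ee_rot: [-0.001, 0.084, 0.996, -0.003]
force: [-6.5, -10.0, 7.6]
grip_width: 0.0387
finger_force: 45.0
```

```bash
python3 st.py
```

```text
14.225 [0.5384 0.0253 0.0567] F [ -6.5 -10.    7.6] T [-1.672  1.132 -0.044] w 0.0387 j6 -1.574 yaw 80.38 jig xy 0.0007 -0.0102 Fjig -4.7 -11.0
```

```bash
sed -i '$a print("tau6",s["joint_torque"][5].round(3))' st.py; python3 st.py
```

```text
14.225 [0.5384 0.0253 0.0567] F [ -6.5 -10.    7.6] T [-1.672  1.132 -0.044] w 0.0387 j6 -1.574 yaw 80.38 jig xy 0.0007 -0.0102 Fjig -4.7 -11.0
tau6 0.244
```

play_rows([
  {"dx": 0.0,"dy": 0.0,"dz": -0.0003,"wx": 0.0,"wy": 0.0,"wz": -0.25,"grip": -0.3},
  {"dx": 0.0,"dy": 0.0,"dz": -0.0005,"wx": 0.0,"wy": 0.0,"wz": -0.5,"grip": -0.3},
  {"dx": 0.0,"dy": 0.0,"dz": -0.0008,"wx": 0.0,"wy": 0.0,"wz": -0.75,"grip": -0.3},
  {"dx": 0.0,"dy": 0.0,"dz": -0.001,"wx": 0.0,"wy": 0.0,"wz": -1.0,"grip": -0.3},
])

```text
t: 14.72
tcp_pos: [0.5382, 0.0248, 0.0559]
ee_rot: [-0.0, 0.329, 0.944, -0.003]
force: [-8.2, -12.0, 7.3]
grip_width: 0.0391
finger_force: 45.0
```

```bash
python3 st.py; python3 - <<'E'
from h import *
im=manip.read_camera("scene")[:,:,::-1]; cv2.imwrite("pics/s4.png",cv2.resize(im[150:240,255:355],None,fx=6,fy=6,interpolation=cv2.INTER_CUBIC))
E
```

```text
14.725 [0.5382 0.0248 0.0559] F [ -8.2 -12.    7.3] T [-2.026  1.322  0.174] w 0.0391 j6 -1.071 yaw 51.6 jig xy 0.0006 -0.0107 Fjig -6.0 -13.2
tau6 -0.84
```

View pics/s4.png

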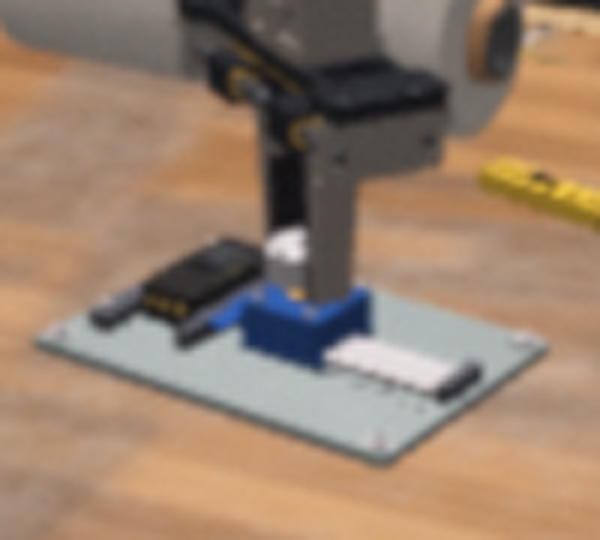

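Jaw rests on the pack at crop px (190,330), and the turning torque is about 0.17 N m, so the screw is still turning freely. Easing the push slightly and turning on.

play_rows([
  {"dx": 0.0,"dy": -0.001,"dz": -0.0003,"wx": 0.0,"wy": 0.0,"wz": -0.25,"grip": -0.3},
  {"dx": 0.0,"dy": -0.001,"dz": -0.0005,"wx": 0.0,"wy": 0.0,"wz": -0.5,"grip": -0.3},
])

```text
t: 15.02
tcp_pos: [0.538, 0.0245, 0.0555]
ee_rot: [-0.0, 0.444, 0.896, -0.003]
force: [-8.6, -10.0, 8.8]
grip_width: 0.0387
finger_force: 45.0
```

```bash
python3 st.py
```

```text
15.025 [0.538  0.0245 0.0555] F [ -8.6 -10.    8.8] T [-1.67   1.425  0.18 ] w 0.0387 j6 -0.823 yaw 37.27 jig xy 0.0005 -0.011 Fjig -6.8 -11.3
tau6 -0.852
```

play_rows([
  {"dx": 0.0,"dy": -0.0005,"dz": -0.0003,"wx": 0.0,"wy": 0.0,"wz": -0.25,"grip": -0.3},
  {"dx": 0.0,"dy": -0.0005,"dz": -0.0005,"wx": 0.0,"wy": 0.0,"wz": -0.5,"grip": -0.3},
])

```text
t: 15.28
tcp_pos: [0.5378, 0.0243, 0.055]
ee_rot: [-0.0, 0.552, 0.834, -0.003]
force: [-8.8, -8.7, 8.8]
grip_width: 0.0388
finger_force: 45.0
```

```bash
python3 st.py
```

```text
15.275 [0.5378 0.0243 0.055 ] F [-8.8 -8.7  8.8] T [-1.537  1.589  0.187] w 0.0388 j6 -0.574 yaw 22.94 jig xy 0.0003 -0.0112 Fjig -7.2 -10.0
tau6 -0.847
```

play_rows([
  {"dx": 0.0,"dy": 0.0,"dz": -0.0003,"wx": 0.0,"wy": 0.0,"wz": -0.25,"grip": -0.3},
  {"dx": 0.0,"dy": 0.0,"dz": -0.0005,"wx": 0.0,"wy": 0.0,"wz": -0.5,"grip": -0.3},
])

```text
t: 15.52
tcp_pos: [0.5375, 0.0243, 0.0546]
ee_rot: [0.0, 0.652, 0.758, -0.003]
force: [-9.3, -9.9, 9.7]
grip_width: 0.0387
finger_force: 45.0
```

```bash
python3 st.py
```

```text
15.525 [0.5375 0.0243 0.0546] F [-9.3 -9.9  9.7] T [-1.657  1.73   0.193] w 0.0387 j6 -0.324 yaw 8.63 jig xy 0.0 -0.0113 Fjig -7.5 -11.3
tau6 -0.847
```

play_rows([
  {"dx": 0.0,"dy": -0.0003,"dz": -0.0003,"wx": 0.0,"wy": 0.0,"wz": -0.25,"grip": -0.3},
  {"dx": 0.0,"dy": -0.0003,"dz": -0.0005,"wx": 0.0,"wy": 0.0,"wz": -0.5,"grip": -0.3},
])

```text
t: 15.78
tcp_pos: [0.5373, 0.0242, 0.0542]
ee_rot: [0.0, 0.741, 0.671, -0.003]
force: [-11.6, -8.2, 11.1]
grip_width: 0.0391
finger_force: 45.0
```

```bash
python3 st.py
```

```text
15.775 [0.5373 0.0242 0.0542] F [-11.6  -8.2  11.1] T [-1.478  1.893  0.169] w 0.0391 j6 -0.074 yaw -5.7 jig xy -0.0002 -0.0114 Fjig -10.0 -10.1
tau6 -0.852
```

play_rows([
  {"dx": 0.0,"dy": 0.0,"dz": -0.0003,"wx": 0.0,"wy": 0.0,"wz": -0.25,"grip": -0.3},
  {"dx": 0.0,"dy": 0.0,"dz": -0.0005,"wx": 0.0,"wy": 0.0,"wz": -0.5,"grip": -0.3},
])

```text
t: 16.02
tcp_pos: [0.537, 0.0243, 0.0538]
ee_rot: [0.0, 0.819, 0.573, -0.003]
force: [-11.5, -8.2, 11.5]
grip_width: 0.0385
finger_force: 45.0
```

```bash
python3 st.py
```

```text
16.025 [0.537  0.0243 0.0538] F [-11.5  -8.2  11.5] T [-1.523  2.084  0.132] w 0.0385 j6 0.176 yaw -20.02 jig xy -0.0005 -0.0114 Fjig -10.0 -10.1
tau6 -0.853
```

play_rows([
  {"dx": 0.0,"dy": 0.0,"dz": -0.0003,"wx": 0.0,"wy": 0.0,"wz": -0.25,"grip": -0.3},
  {"dx": 0.0,"dy": 0.0,"dz": -0.0005,"wx": 0.0,"wy": 0.0,"wz": -0.5,"grip": -0.3},
])

```text
t: 16.27
tcp_pos: [0.5368, 0.0244, 0.0535]
ee_rot: [0.001, 0.884, 0.467, -0.004]
force: [-13.1, -7.8, 14.0]
grip_width: 0.0392
finger_force: 45.0
```

```bash
python3 st.py
```

```text
16.275 [0.5368 0.0244 0.0535] F [-13.1  -7.8  14. ] T [-1.465  2.285  0.205] w 0.0392 j6 0.426 yaw -34.34 jig xy -0.0007 -0.0113 Fjig -11.6 -9.9
tau6 -0.84
```

play_rows([
  {"dx": -0.001,"dy": 0.0,"dz": 0.0,"wx": 0.0,"wy": 0.0,"wz": -0.25,"grip": -0.3},
  {"dx": -0.001,"dy": 0.0,"dz": 0.0,"wx": 0.0,"wy": 0.0,"wz": -0.5,"grip": -0.3},
])

```text
t: 16.52
tcp_pos: [0.5365, 0.0246, 0.0533]
ee_rot: [0.001, 0.936, 0.353, -0.003]
force: [-10.4, -6.7, 9.4]
grip_width: 0.039
finger_force: 45.0
```

```bash
python3 st.py
```

```text
16.525 [0.5365 0.0246 0.0533] F [-10.4  -6.7   9.4] T [-1.278  1.816  0.279] w 0.039 j6 0.676 yaw -48.67 jig xy -0.001 -0.0112 Fjig -9.1 -8.4
tau6 -0.816
```

play_rows([
  {"dx": -0.0004,"dy": 0.0,"dz": -0.0003,"wx": 0.0,"wy": 0.0,"wz": -0.25,"grip": -0.3},
  {"dx": -0.0004,"dy": 0.0,"dz": -0.0003,"wx": 0.0,"wy": 0.0,"wz": -0.5,"grip": -0.3},
])

```text
t: 16.77
tcp_pos: [0.5363, 0.0248, 0.0531]
ee_rot: [0.001, 0.972, 0.233, -0.002]
force: [-8.9, -6.7, 9.2]
grip_width: 0.039
finger_force: 45.0
```

```bash
python3 st.py;  python3 - <<'E'
from h import *
im=manip.read_camera("scene")[:,:,::-1]; cv2.imwrite("pics/s5.png",np.hstack([cv2.resize(i[175:235,285:335],None,fx=8,fy=8,interpolation=cv2.INTER_CUBIC) for i in (cv2.imread("pics/s3full.png"),im)]))
E
```

```text
16.775 [0.5363 0.0248 0.0531] F [-8.9 -6.7  9.2] T [-1.106  1.817  0.266] w 0.039 j6 0.926 yaw -63.0 jig xy -0.0012 -0.011 Fjig -7.7 -8.1
tau6 -0.786
```

View pics/s5.png

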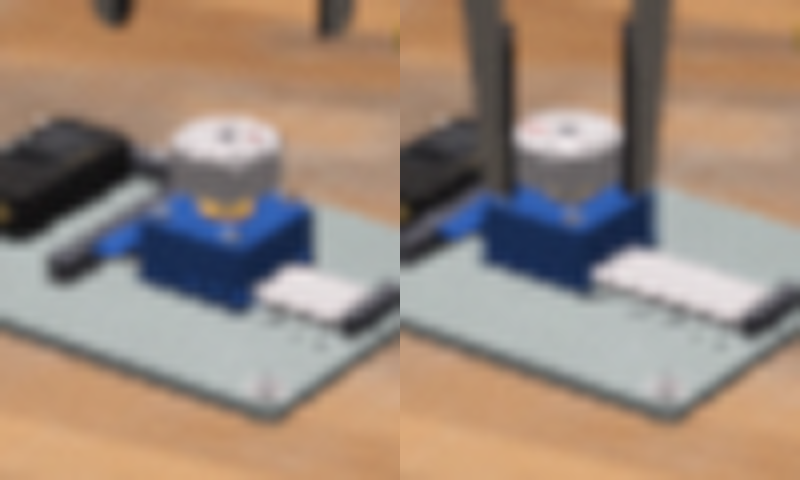

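Knob has turned (its red mark went from the right to the left of the head, at crop px (540,130)) and sunk. Joint-6 torque has risen by about 0.1 N m/rad since about 2.4 rad, so the foot met the rail there. I need about 0.65 rad more.

play_rows([
  {"dx": -0.0004,"dy": 0.0,"dz": -0.0003,"wx": 0.0,"wy": 0.0,"wz": -0.25,"grip": -0.3},
  {"dx": -0.0004,"dy": 0.0,"dz": -0.0004,"wx": 0.0,"wy": 0.0,"wz": -0.5,"grip": -0.3},
])

```text
t: 17.08
tcp_pos: [0.5362, 0.025, 0.0529]
ee_rot: [0.001, 0.994, 0.11, -0.002]
force: [-8.6, -4.1, 9.5]
grip_width: 0.039
finger_force: 45.0
```

```bash
python3 st.py
```

```text
17.075 [0.5362 0.025  0.0529] F [-8.6 -4.1  9.5] T [-0.996  1.735  0.283] w 0.039 j6 1.175 yaw -77.32 jig xy -0.0014 -0.0108 Fjig -7.8 -5.5
tau6 -0.76
```

play_rows([
  {"dx": -0.0004,"dy": 0.0,"dz": -0.0003,"wx": 0.0,"wy": 0.0,"wz": -0.25,"grip": -0.3},
  {"dx": -0.0004,"dy": 0.0,"dz": -0.0004,"wx": 0.0,"wy": 0.0,"wz": -0.5,"grip": -0.3},
])

```text
t: 17.32
tcp_pos: [0.5362, 0.0252, 0.0527]
ee_rot: [0.001, 1.0, -0.014, -0.001]
force: [-8.1, -3.4, 8.9]
grip_width: 0.039
finger_force: 45.0
```

```bash
python3 st.py
```

```text
17.325 [0.5362 0.0252 0.0527] F [-8.1 -3.4  8.9] T [-0.744  1.6    0.317] w 0.039 j6 1.425 yaw -91.65 jig xy -0.0015 -0.0106 Fjig -7.4 -4.8
tau6 -0.72
```

The torque is up about 0.13 N m, roughly 1.1 rad past contact, so the screw is firm without being over-tightened. Releasing.

play_rows([
  {"dx": -0.001,"dy": 0.0,"dz": 0.0,"wx": 0.0,"wy": 0.0,"wz": 0.0,"grip": 0.4},
  {"dx": -0.001,"dy": 0.0,"dz": 0.0,"wx": 0.0,"wy": 0.0,"wz": 0.0,"grip": 0.4},
  {"dx": -0.001,"dy": 0.0,"dz": 0.0,"wx": 0.0,"wy": 0.0,"wz": 0.0,"grip": 0.4},
  {"dx": -0.001,"dy": 0.0,"dz": 0.04,"wx": 0.0,"wy": 0.0,"wz": 0.0,"grip": 0.4},
  {"dx": -0.001,"dy": 0.0,"dz": 0.1,"wx": 0.0,"wy": 0.0,"wz": 0.0,"grip": 0.4},
  {"dx": -0.06,"dy": -0.06,"dz": 0.17,"wx": 0.0,"wy": 0.0,"wz": 0.0,"grip": 0.4},
  {"dx": -0.12,"dy": -0.12,"dz": 0.22,"wx": 0.0,"wy": 0.0,"wz": 0.0,"grip": 0.4},
  {"dx": -0.18,"dy": -0.18,"dz": 0.22,"wx": 0.0,"wy": 0.0,"wz": 0.0,"grip": 0.4},
  {"dx": -0.18,"dy": -0.25,"dz": 0.22,"wx": 0.0,"wy": 0.0,"wz": 0.0,"grip": 0.4},
  {"dx": -0.18,"dy": -0.3,"dz": 0.22,"wx": 0.0,"wy": 0.0,"wz": 0.0,"grip": 0.4},
  {"dx": -0.18,"dy": -0.3,"dz": 0.22,"wx": 0.0,"wy": 0.0,"wz": 0.0,"grip": 0.4},
])

```text
t: 18.7
tcp_pos: [0.3924, -0.2167, 0.2282]
ee_rot: [0.001, 1.0, -0.016, 0.0]
force: [-0.2, 0.5, -0.4]
grip_width: 0.0645
finger_force: 0.0
```

```bash
python3 st.py; python3 - <<'E'
from h import *
im=manip.read_camera("scene")[:,:,::-1];t=manip.read_camera("top")[:,:,::-1]
cv2.imwrite("pics/s6.png",np.vstack([cv2.resize(im[175:235,250:355],None,fx=4.8,fy=4.8,interpolation=cv2.INTER_CUBIC),cv2.resize(t[155:217,248:353],None,fx=4.8,fy=4.8,interpolation=cv2.INTER_CUBIC)]))
E
```

```text
18.7 [ 0.3924 -0.2167  0.2282] F [-0.2  0.5 -0.4] T [0.048 0.197 0.002] w 0.0645 j6 0.827 yaw -91.8 jig xy -0.102 -0.2734 Fjig -0.3 0.4
tau6 -0.242
```

View pics/s6.png

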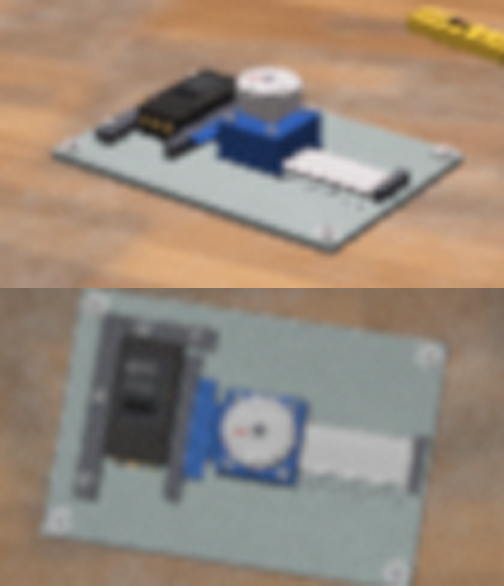

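The pack, at crop px (145,400), is snug between fence, stop and jaw. The knob is seated and the arm is clear, so I'm handing in.

```bash
python3 -c "
from station import manip
print(manip.sign_off())"
```

```text
the job is handed in; nothing more can be done
None
```

I handed the job in at 18.8 s: the pack lies in the corner against fence and stop, the guide is snug on it (about 9 to 13 N while sliding and turning), the thumbscrew was turned about 1.1 rad past contact (estimated from the torque rise), and I did not touch the label roll or tape measure.

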